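# Turn the leaf of the recipe stand

## Robot

A 7-joint arm with a two-finger parallel gripper is mounted at the origin on the work surface. World frame = base frame: x ahead of the robot, y to its left, z up, the work surface at z = 0. Lengths are in mm, angles in degrees, forces in N, time in s.
With the tool pointing down it reaches from about 425 to 925 mm from the base axis. Payload 6.8 kg.
Tool frame: the origin (TCP) lies between the finger pads; the fingertips stand bot.tip_reach ahead of it and the grasp point (between the pads) lies 11 mm behind it (bot.tip_reach is the distance from the TCP to the fingertips, in mm); z points along the fingers, x is the direction in which the jaws open and shut, and the axes are right-handed (so a half turn about z gives the same grasp; the last joint's range is limited). The gripper opens to 85 mm and grips with 20 to 120 N. Pads are 22 mm wide; open, the fingers measure 114 mm over their backs; the gripper's body (76 mm by 85 mm) begins 54 mm behind the grasp point. The pads swing forward as they close: fully open they stand 13 mm farther back than shut.
Start: joints at [68.463, 27.33, 1.283, 89.118, -0.659, 63.558, -4.761], TCP at [178.621, -650.955, 217.408] pointing down, gripper open.
Joint ranges: [-169.35, 169.35], [-19.33, 120.38], [-80.79, 83.38], [13.8, 139.57], [-78.32, 258.32], [9.67, 109.79], [-169.56, 169.56]. Speed limits (degrees/s): [136.94, 136.94, 180, 180, 180, 180, 180].

## Interface

Orientations are given as a 3x3 rotation matrix whose columns are the frame's x, y, z axes.
In Python, from workcell import telemetry, optics, job, models, bot gives the robot as it stands. The module is installed in compiled form; this text tells all that it offers.
- The arm moves only by the shell command python3 -m handwheel 'ROWS' [FORCE]. ROWS is text: rows parted by semicolons, each of 7 numbers parted by spaces: the shift along the tool's x, y, z in units of 40 mm (1.0 is 40 mm), then the turn, a rotation vector about the tool's x, y, z in degrees, then the opening, from -1 (shut) to 1 (fully open). A call has 1 to 5 rows; each row shifts and turns the commanded pose from where the row before left it, along the tool's axes as they then stand; what a row does not reach is not made up. A row lasts 1/12 s, in which the tool goes at most 41.7 mm and 7.16 degrees, less where a joint would pass 70% of its speed; a pose out of reach is approached as far as the arm can. A call is refused whole if a number of a shift passes 1 or a number of a turn 7.16, either way. A call with a gripper value outside its range is refused whole. The fingers move at their own pace and stop on an object; FORCE is the grip in N (left out, the last holds). Time passes only in rows, so rows that do not move let the fingers close. It gives the time, the measured TCP pose, the force and the opening at its end, in the units of the state.
- telemetry.state(): the state, without advancing time (a new reading comes with each control period).
- optics.get_image(name): name is "side" or "top"; returns a dict with "img" (400x640x3 uint8, red, green, blue), "fx", "fy", "cx", "cy" (pixels), "world_from_camera" (4x4, takes a point from camera to world coordinates). Camera axes: x right, y down, z forward; pixel columns grow to the right and rows downward; lengths in mm; the calibration is good to about 2 mm. A picture is of the moment at which its call begins. There is no depth.
- job.job_done(): hands the job in, once; it reports no verdict.
Trained networks look in a picture, given as the dict that the camera call returned (one of the last four; its "shot" number tells which), for a name from the list of things; names that differ only in an ending like _2 or _b are one class to them, and where a whole thing is asked for, a point or a joint stands for the part that bears it (a point fixed in the world has none). Each returns a list of dicts, best first, with "conf" (0 to 1); they miss things now and then, are a little off and sometimes report something else, mostly with a low value. They report only what shows in the picture. A call takes as long as a camera call.
- models.outline_of(target, picture): "pixels" (400x640 bool, what is visible of it).
- models.tip_of(target, picture): "centre" ([x, y, z] in mm, in world coordinates, good to about 4 mm: a listed point, or the origin of a listed thing).
The state is a dict: "t": time; "qpos": joint angles; "joint_velocities": joint speeds; "effort": joint torques, N m; "ee_pos": TCP position; "tool_rot": TCP orientation; "wrist_force": force on the tool from outside, world axes, zero at the start; "moment": the same for the moment, N m; "grip_width": finger opening in mm.
Only numpy, scipy, OpenCV 4.12 (cv2) and the standard library are available. Lean on these libraries where they do the work, as an engineer would, in place of code of your own. Each camera call takes 0.05 s, during which the arm holds its last target.

## Task

Turn the recipe stand to its other page: with the fingertips or the outside of the fingers, push the half-raised wooden leaf up and over its spine, then press it down until it lies flat on the left-hand page. Do not pinch the leaf, and leave everything else on the counter where it is.

Things in the scene. Friction and masses are not known exactly. Their poses are not given: they have to be found in the camera images.
- leaf (a joint): hinge of the recipe leaf, rad: 0 = flat on the right-hand page, 1.571 = upright, 3.142 = flat on the left-hand page (hard stops). Starts half raised at 0.45 to 0.85. The hinge is stiff (about 0.2 N m, more than the 0.16 kg leaf's weight): the leaf stays wherever it is left and never falls by itself; pushing near the free edge takes about 2 to 6 N
- leaf_edge (a point): Sizes in mm. Middle of the leaf's free edge, 135 from the hinge axis. The leaf is a rigid flat panel 160 wide along the spine, 10 thick (5 either side of the hinge axis plane), pale wood faces (a round dosa picture looks up at the start, a green banana leaf at the end) and a thin red rim all round that stands out 4 beyond the faces. There is open air under the raised leaf down to the page
- spine (a point): Sizes in mm. Middle of the hinge axis, 30 above the counter. Axes as the stand's: x along the spine (away from the robot, yaw within 0.5 rad), z up, -y towards the page over which the leaf starts (robot's right), +y towards the page where it must end. Leaf angle t puts its free edge at y = -135 cos t, z = 135 sin t in this frame
- stand: Sizes in mm. Recipe stand, a dark wooden board fixed to the counter, 190 along its x (the spine) by 300 across, its top 22 above the counter and its two pale pages 24; origin on the counter under the spine's middle
- bowl: Sizes in mm. Green ceramic bowl, 116 across, 50 high, behind the stand; leave alone; origin under its centre
- ghee_pot: Sizes in mm. Closed round steel ghee pot with a knobbed lid, 80 across, 95 high, behind the stand; leave alone; origin under its centre
- spatula: Sizes in mm. Wooden dosa spatula lying on the robot's side of the stand, about 305 long (125 on the handle side of the origin, 180 on the blade side), 65 wide at the blade, 10 thick; leave alone; its x axis runs from handle to blade; origin on the counter
- ladle: Sizes in mm. Round steel ladle lying to the right, cup 80 across and 28 high, handle 240 long along its -x; leave alone; origin under the cup
- tumbler: Sizes in mm. Open steel tumbler, 72 across, 105 high, to the left or right; leave alone; origin under its centre
- spice_jar: Sizes in mm. Amber glass jar with a red cap, 60 across, 90 high, to the left or right; leave alone; origin under its centre
- drawer_unit_drawer0 (a joint): shallow closed drawer with a chrome knob in the low unit at the left, m: 0 = shut; leave alone

How it is judged:
By the outcome, as a careful person would: the job done as asked, in the order asked, and still so for the second after the job is handed in, with the robot touching nothing.
It also fails if it takes over 38 s, if anything falls off the work surface, if the arm or the gripper's body presses on something with over 40 N, if the wrist force passes 120 N, or if a joint passes its speed limit or range.

## Working session

There is one attempt and no reset: what is moved stays moved. The work goes in short steps, Python scripts to look and compute and a shell command to move; the robot and the scene stay as the last step left them, time stands still between calls to the robot, and variables do not carry over. Pictures are saved under pics/ and viewed, and the job is handed in when it is done.

```bash
mkdir -p pics; python3 - <<'E'
from workcell import telemetry, optics, job, models, bot
import cv2,numpy as np
s=telemetry.state()
for k,v in s.items(): print(k,np.round(v,3).tolist())
print(bot.tip_reach)
for n in ("side","top"):
    p=optics.get_image(n); cv2.imwrite(f"pics/{n}0.png",p["img"][:,:,::-1])
    print(n,p["fx"],p["cx"],p["cy"],np.round(p["world_from_camera"],3).tolist())
    for t in ("leaf_edge","spine","stand","bowl","ghee_pot","spatula","ladle","tumbler","spice_jar"):
        print(t,[(np.round(d["centre"]).tolist(),round(d["conf"],2)) for d in models.tip_of(t,p)][:2])
E
```

```text
t 0.0
qpos [68.464, 27.375, 1.279, 89.18, -0.658, 63.557, -4.761]
joint_velocities [-0.043, 0.006, -0.107, 0.0, -0.027, -0.027, -0.054]
effort [0.001, -59.645, 1.608, -28.12, 0.013, 0.009, -0.0]
ee_pos [178.411, -650.341, 216.422]
tool_rot [[0.265, -0.964, -0.001], [-0.964, -0.265, 0.002], [-0.002, 0.0, -1.0]]
wrist_force [-0.648, -0.188, -0.372]
moment [0.012, -0.095, 0.016]
grip_width 85.395
8.0
side 423.3506697632649 321.1670841741583 199.14863551857158 [[0.995, -0.071, 0.063, 462.537], [-0.095, -0.711, 0.697, -816.614], [-0.005, -0.699, -0.715, 942.037], [0.0, 0.0, 0.0, 1.0]]
leaf_edge [([633.0, -182.0, 117.0], 0.75), ([320.0, 426.0, -1.0], 0.37)]
spine [([597.0, -89.0, 25.0], 0.74)]
stand [([595.0, -89.0, -4.0], 0.66)]
bowl [([728.0, 54.0, -1.0], 0.68)]
ghee_pot [([778.0, -115.0, 0.0], 0.66)]
spatula [([466.0, -154.0, -3.0], 0.89)]
ladle [([513.0, -459.0, 3.0], 0.59)]
tumbler [([349.0, -450.0, 2.0], 0.85)]
spice_jar [([321.0, 426.0, -2.0], 0.72), ([468.0, -154.0, -3.0], 0.31)]
top 363.8242060251241 315.239411514925 199.28922627129248 [[0.006, -0.989, 0.147, 413.727], [-1.0, -0.008, -0.011, 48.105], [0.012, -0.147, -0.989, 1151.856], [0.0, 0.0, 0.0, 1.0]]
leaf_edge [([633.0, -182.0, 116.0], 0.68)]
spine [([598.0, -86.0, 33.0], 0.8)]
stand [([597.0, -87.0, -0.0], 0.76)]
bowl [([725.0, 55.0, 3.0], 0.76)]
ghee_pot [([779.0, -118.0, -3.0], 0.83)]
spatula [([467.0, -156.0, -3.0], 0.65)]
ladle [([512.0, -454.0, 6.0], 0.79), ([350.0, -450.0, 2.0], 0.18)]
tumbler [([350.0, -452.0, 3.0], 0.84), ([467.0, -157.0, -5.0], 0.73)]
spice_jar [([326.0, 431.0, -1.0], 0.95), ([631.0, -179.0, 113.0], 0.53)]
```

View pics/side0.png

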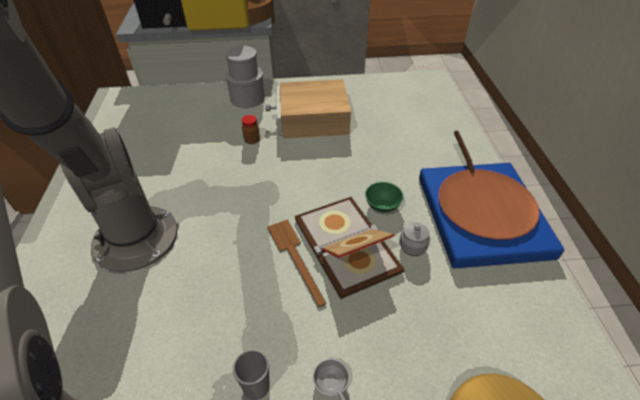

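View pics/top0.png

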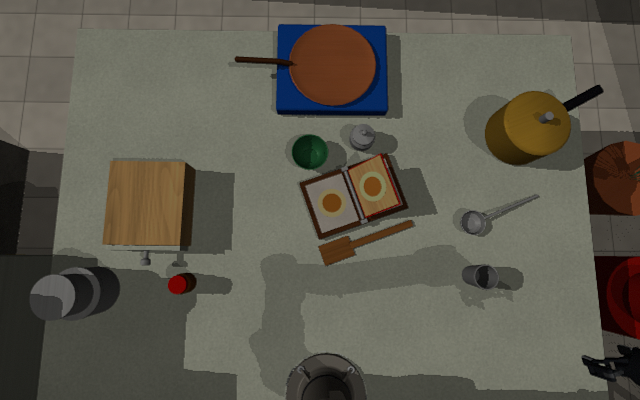

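The leaf shows at about 0.70 rad, with the stand yawed about 21° and its centre near (597, -88). The spine offset agrees with the 135 mm length. I'll shut the gripper while travelling high to the stand's right side.

```bash
python3 -m handwheel '-0.3 -0.6 0 0 0 0 -1; -0.39 -0.79 0 0 0 0 -1; -0.39 -0.79 0 0 0 0 -1; -0.39 -0.79 0 0 0 0 -1; -0.39 -0.79 0 0 0 0 -1' 40
python3 -m handwheel '-0.39 -0.79 0 0 0 0 -1; -0.39 -0.79 0 0 0 0 -1; -0.39 -0.79 0 0 0 0 -1; -0.39 -0.79 0 0 0 0 -1; -0.39 -0.79 0 0 0 0 -1'
python3 -m handwheel '-0.39 -0.79 0 0 0 0 -1; -0.39 -0.79 0 0 0 0 -1; -0.39 -0.79 0 0 0 0 -1; -0.39 -0.79 0 0 0 0 -1; 0 0 0 0 0 -5.6 -1'
```

```text
t: 1.42
ee_pos: [305.0, -538.3, 217.5]
tool_rot: [[0.264, -0.964, 0.0], [-0.964, -0.264, -0.0], [0.0, -0.0, -1.0]]
wrist_force: [0.5, -1.2, 0.1]
grip_width: 25.4
t: 1.83
ee_pos: [436.8, -421.2, 217.7]
tool_rot: [[0.264, -0.964, 0.0], [-0.964, -0.264, -0.0], [0.0, -0.0, -1.0]]
wrist_force: [0.4, 0.0, 1.1]
grip_width: -0.1
t: 2.25
ee_pos: [547.8, -320.2, 217.6]
tool_rot: [[0.367, -0.93, 0.004], [-0.93, -0.367, 0.004], [-0.002, -0.005, -1.0]]
wrist_force: [0.5, 0.6, 0.5]
grip_width: 0.1
```

```bash
python3 -m handwheel '-0.3 -0.81 0 0 0 0 -1; -0.3 -0.81 0 0 0 0 -1; -0.3 -0.81 0 0 0 0 -1; -0.3 -0.81 0 0 0 0 -1; 0 0 0 0 0 0 -1'
cat > look.py <<'E'
import sys,cv2,numpy as np
from workcell import telemetry, optics, models
tag=sys.argv[1]
def sf(p,c=(597,-88),psi=0.366):
    ex=np.array([np.cos(psi),np.sin(psi)]);ey=np.array([-np.sin(psi),np.cos(psi)])
    d=np.array(p[:2])-c; return [round(float(d@ex),1),round(float(d@ey),1),round(float(p[2]),1)]
s=telemetry.state(); print("t",round(s["t"],2),"tcp stand",sf(s["ee_pos"]),"F",np.round(s["wrist_force"],1))
ims=[]
for n in ("side","top"):
    p=optics.get_image(n)
    for t in ("leaf_edge","spine"):
        for d in models.tip_of(t,p)[:1]:
            q=sf(d["centre"]); print(n,t,np.round(d["centre"]),q,round(d["conf"],2), "ang",round(float(np.arctan2(q[2]-30,-q[1])),2))
    i=p["img"][:,:,::-1]
    c=i[150:310,240:440] if n=="side" else i[120:270,250:450]
    ims.append(cv2.resize(c,(400,int(c.shape[0]*2)),interpolation=cv2.INTER_CUBIC)[:300])
cv2.imwrite(f"pics/{tag}.png",np.hstack(ims))
E
python3 look.py a1
```

```text
t: 2.67
ee_pos: [650.3, -228.7, 217.2]
tool_rot: [[0.367, -0.93, 0.003], [-0.93, -0.367, 0.005], [-0.004, -0.005, -1.0]]
wrist_force: [0.9, 1.9, 0.6]
grip_width: 0.3
t 2.67 tcp stand [-0.6, -150.5, 217.2] F [0.9 1.9 0.6]
side leaf_edge [ 634. -182.  119.] [0.5, -100.6, 119.4] 0.83 ang 0.73
side spine [599. -87.  26.] [2.0, -0.1, 26.5] 0.76 ang -1.54
top leaf_edge [ 632. -180.  115.] [-0.1, -98.1, 115.4] 0.73 ang 0.72
top spine [597. -87.  31.] [0.8, 1.0, 31.4] 0.95 ang 2.19
```

View pics/a1.png

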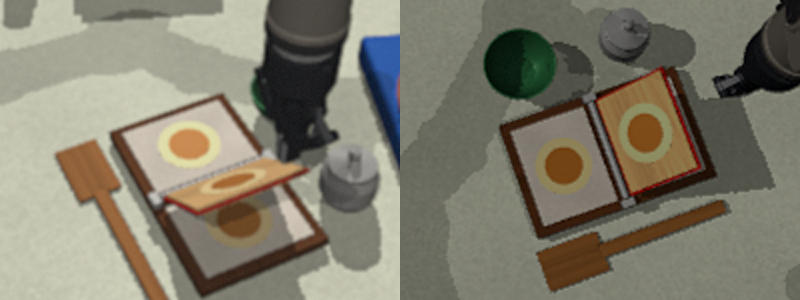

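Measurements agree (leaf ≈0.72 rad, edge at stand y≈-100, z≈117). The picture shows the gripper off to the right, clear of the leaf. Now I'll lower it beside the free edge.

```bash
python3 -m handwheel '0 0 0.7 0 0 0 -1; 0 0 0.8 0 0 0 -1; 0 0 0.8 0 0 0 -1; 0 0 0.8 0 0 0 -1; 0 0 0 0 0 0 -1'; python3 look.py a2
```

```text
t: 3.38
ee_pos: [639.4, -237.8, 86.7]
tool_rot: [[0.356, -0.934, -0.011], [-0.935, -0.356, 0.003], [-0.006, 0.009, -1.0]]
wrist_force: [-1.6, 0.9, -1.6]
grip_width: -0.2
t 3.38 tcp stand [-14.0, -155.1, 86.7] F [-1.6  0.9 -1.6]
side leaf_edge [ 634. -183.  117.] [0.7, -101.7, 117.3] 0.76 ang 0.71
side spine [601. -88.  27.] [4.0, -1.5, 27.0] 0.64 ang -1.11
top leaf_edge [ 633. -182.  116.] [-0.1, -101.2, 116.0] 0.92 ang 0.7
top spine [598. -88.  32.] [0.6, -0.2, 32.0] 0.81 ang 1.47
```

View pics/a2.png

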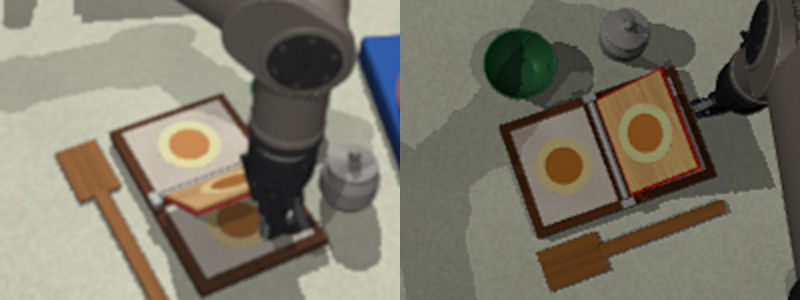

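Hand is just outside the free edge, untouched. Start pushing toward +y while rising.

```bash
python3 -m handwheel '-0.4 -0.15 0 0 0 0 -1; -0.4 -0.1 0 0 0 0 -1; -0.3 0 -0.2 0 0 0 -1; -0.3 0 -0.2 0 0 0 -1; -0.3 0 -0.2 0 0 0 -1'; python3 look.py a3
```

```text
t: 4.1
ee_pos: [631.8, -171.6, 120.3]
tool_rot: [[0.357, -0.934, 0.006], [-0.934, -0.357, -0.003], [0.005, -0.004, -1.0]]
wrist_force: [4.1, -5.8, 4.2]
grip_width: -0.0
t 4.1 tcp stand [2.6, -90.5, 120.3] F [ 4.1 -5.8  4.2]
side leaf_edge [ 625. -163.  134.] [-0.9, -79.8, 133.9] 0.8 ang 0.92
top leaf_edge [ 626. -165.  136.] [-0.0, -82.5, 135.5] 0.78 ang 0.91
top spine [596. -87.  29.] [-0.2, 0.9, 28.9] 0.69 ang -2.26
```

View pics/a3.png

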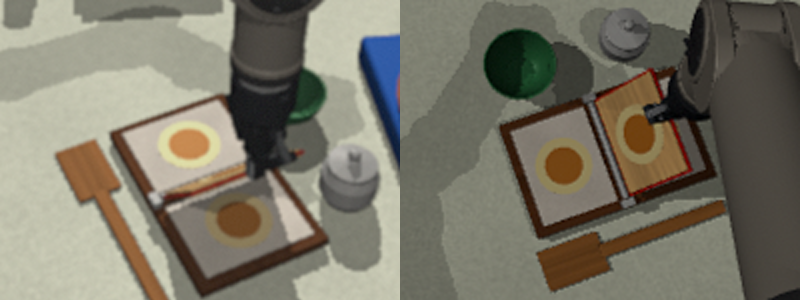

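Works: leaf now at ≈0.91 rad, contact about 7 N. Continue.

```bash
python3 -m handwheel '-0.3 0 -0.1 0 0 0 -1; -0.3 0 -0.1 0 0 0 -1; -0.3 0 -0.1 0 0 0 -1; -0.3 0 0 0 0 0 -1; -0.3 0 0 0 0 0 -1'; python3 look.py a4
```

```text
t: 4.82
ee_pos: [617.5, -128.8, 143.0]
tool_rot: [[0.348, -0.937, 0.024], [-0.937, -0.349, -0.019], [0.026, -0.016, -1.0]]
wrist_force: [-8.0, -30.8, 71.9]
grip_width: 0.1
t 4.82 tcp stand [4.6, -45.4, 143.0] F [ -8.  -30.8  71.9]
side leaf_edge [ 610. -125.  155.] [-0.8, -39.0, 155.3] 0.59 ang 1.27
side spine [600. -89.  24.] [2.2, -1.7, 24.4] 0.64 ang -1.28
top leaf_edge [ 610. -122.  158.] [-0.2, -36.5, 158.2] 0.66 ang 1.29
top spine [599. -86.  30.] [2.5, 1.7, 30.1] 0.65 ang 3.08
```

View pics/a4.png

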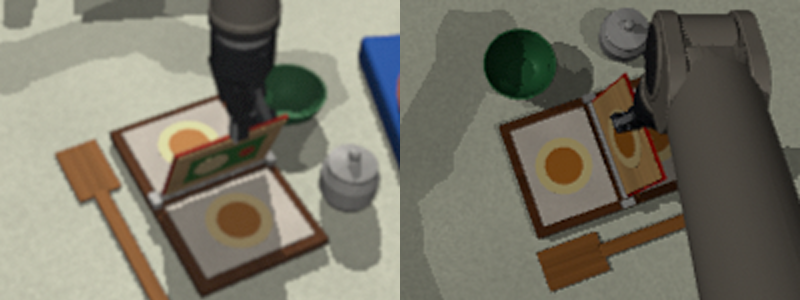

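Leaf now at ≈1.28 rad, but the force rose to about 78 N, mostly upward. The edge seems to have caught a ledge on the outside of the finger, so I'll back off and raise the tool.

```bash
python3 -m handwheel '0.15 0 -0.2 0 0 0 -1; 0 0 -0.2 0 0 0 -1'; python3 -m handwheel '0 0 0 0 0 0 -1;0 0 0 0 0 0 -1'; python3 look.py a5
```

```text
t: 5.28
ee_pos: [612.2, -122.9, 149.5]
tool_rot: [[0.354, -0.935, 0.006], [-0.935, -0.354, -0.003], [0.004, -0.004, -1.0]]
wrist_force: [0.2, 0.6, -0.9]
grip_width: 0.3
t: 5.45
ee_pos: [610.7, -119.0, 145.9]
tool_rot: [[0.359, -0.934, 0.001], [-0.934, -0.359, 0.0], [0.0, -0.001, -1.0]]
wrist_force: [0.8, -2.3, 11.2]
grip_width: 0.1
t 5.45 tcp stand [1.7, -33.9, 145.9] F [ 0.8 -2.3 11.2]
side leaf_edge [ 611. -122.  156.] [0.6, -36.7, 155.7] 0.97 ang 1.29
side spine [602. -87.  27.] [5.4, -0.9, 27.2] 0.65 ang -1.26
top leaf_edge [ 610. -117.  158.] [1.6, -31.9, 158.1] 0.68 ang 1.33
top spine [599. -87.  30.] [2.0, 0.4, 29.6] 0.59 ang -2.36
```

View pics/a5.png

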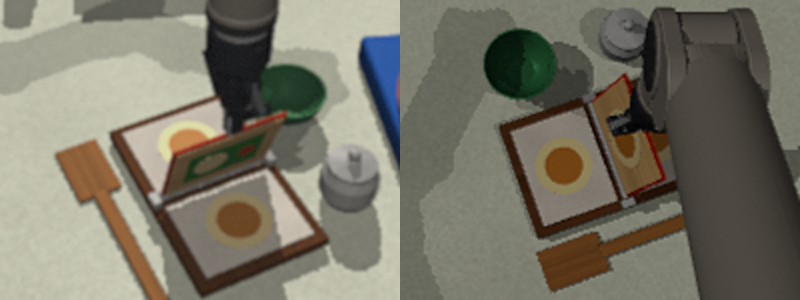

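```bash
python3 - <<'E'
from workcell import telemetry, optics
import cv2,numpy as np
s=telemetry.state();ims=[]
for n,(r,c) in (("side",(160,300)),("top",(135,330))):
    p=optics.get_image(n);i=p["img"][:,:,::-1].copy()
    T=np.linalg.inv(p["world_from_camera"])
    def pr(q):
        q=T[:3,:3]@q+T[:3,3];return p["fx"]*q[0]/q[2]+p["cx"],p["fy"]*q[1]/q[2]+p["cy"]
    R=s["tool_rot"];tip=np.array(s["ee_pos"])+np.array(R)[:,2]*8
    k=i[r:r+90,c:c+90] if n=="side" else i[r:r+90,c-20:c+70]
    c0=c if n=="side" else c-20
    b=cv2.resize(k,(400,400),interpolation=cv2.INTER_CUBIC)
    u,v=pr(tip);print(n,u,v)
    b2=b.copy();cv2.circle(b2,(int((u-c0)*400/90),int((v-r)*400/90)),4,(255,0,255),1)
    ims.append(b2)
cv2.imwrite("pics/z1.png",np.hstack(ims))
E
```

```text
side 355.2034070156665 221.38603361282827
top 370.3406830996808 183.36775705007673
```

View pics/z1.png

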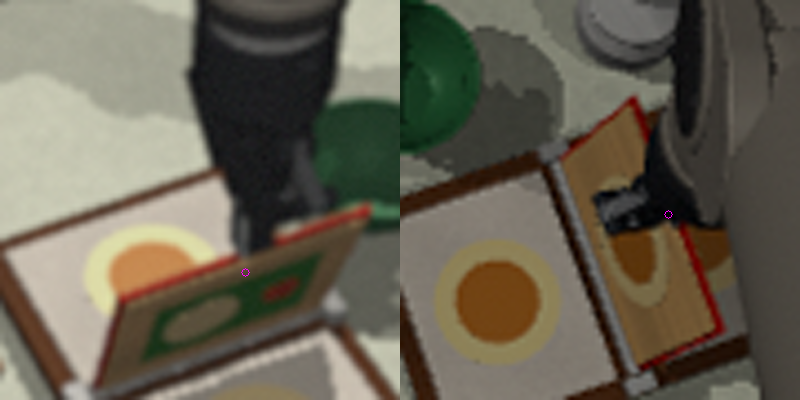

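The finger is near the rim (about (258,250) in the zoom), but the visible tip doesn't match the projected tip. I'll back clear and check where the tips really are.

```bash
python3 -m handwheel '0.1 0 -0.4 0 0 0 -1; 0.3 0 -0.3 0 0 0 -1; 0.6 0 0 0 0 0 -1;0.6 0 0 0 0 0 -1;0 0 0 0 0 0 -1'; cat > zoom.py <<'E'
from workcell import telemetry, optics, bot
import cv2,numpy as np,sys
s=telemetry.state();ims=[];print(bot.tip_reach, np.round(s["ee_pos"],1),np.round(s["wrist_force"],1))
for n,r,c in (("side",160,300),("top",135,310)):
    p=optics.get_image(n);i=p["img"][:,:,::-1].copy()
    T=np.linalg.inv(p["world_from_camera"])
    def pr(q):
        q=T[:3,:3]@q+T[:3,3];return p["fx"]*q[0]/q[2]+p["cx"],p["fy"]*q[1]/q[2]+p["cy"]
    tip=np.array(s["ee_pos"])+np.array(s["tool_rot"])[:,2]*8
    b=cv2.resize(i[r:r+90,c:c+90],(400,400),interpolation=cv2.INTER_CUBIC)
    u,v=pr(tip)
    cv2.circle(b,(int((u-c)*400/90),int((v-r)*400/90)),4,(255,0,255),1)
    ims.append(b)
cv2.imwrite(f"pics/{sys.argv[1]}.png",np.hstack(ims))
E
python3 zoom.py z2; python3 look.py a6
```

```text
t: 6.27
ee_pos: [633.2, -184.5, 171.8]
tool_rot: [[0.354, -0.935, -0.002], [-0.935, -0.354, -0.002], [0.001, 0.003, -1.0]]
wrist_force: [0.1, -1.1, 0.3]
grip_width: -0.1
8.0 [ 633.2 -184.5  171.8] [ 0.1 -1.1  0.3]
t 6.37 tcp stand [0.4, -98.3, 171.5] F [-0.7  0.5  0.2]
side leaf_edge [ 611. -120.  157.] [1.6, -34.7, 157.1] 0.67 ang 1.3
side spine [603. -85.  29.] [6.8, 0.4, 28.9] 0.85 ang -1.92
top leaf_edge [726.  53.   2.] [171.2, 85.3, 1.9] 0.41 ang -2.82
top spine [594. -86.  32.] [-2.4, 3.4, 32.3] 0.6 ang 2.55
```

View pics/z2.png

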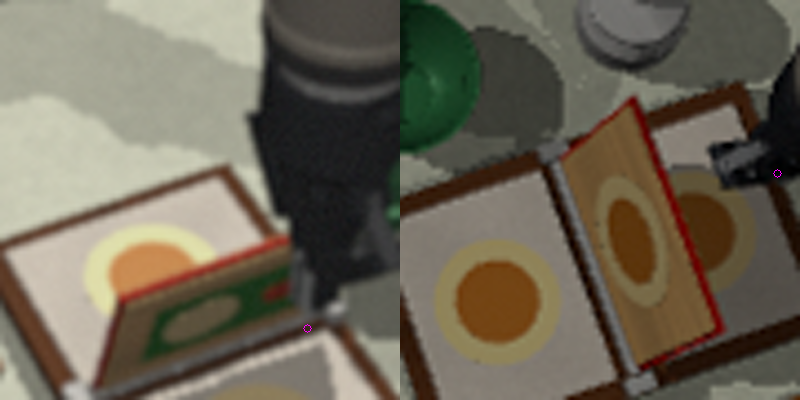

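```bash
python3 -c "
from workcell import telemetry;print(telemetry.state()['qpos'])"
```

```text
[ 17.67693437  28.50775906 -10.24254194  93.43394492   5.671687
  58.60163455 -63.27187692]
```

The finger's outer knuckle sticks out about 25 mm along the jaw axis, which is the ledge that caught the edge. I'll turn the tool 90° so the slim finger sides do the pushing, starting with one row to check the joint-7 direction.

```bash
python3 -m handwheel '0 0 0 0 0 -7 -1;0 0 0 0 0 -7 -1'; python3 -c "
from workcell import telemetry;print(telemetry.state()['qpos'][6])"
```

```text
t: 6.83
ee_pos: [633.6, -179.0, 173.5]
tool_rot: [[0.578, -0.816, -0.0], [-0.816, -0.578, -0.0], [0.0, 0.0, -1.0]]
wrist_force: [-0.5, -0.5, -0.3]
grip_width: -0.1
-50.38372753889193
```

```bash
python3 -m handwheel '0 0 0 0 0 -7 -1;0 0 0 0 0 -7 -1;0 0 0 0 0 -7 -1;0 0 0 0 0 -7 -1;0 0 0 0 0 -7 -1'
python3 -m handwheel '0 0 0 0 0 -7 -1;0 0 0 0 0 -7 -1;0 0 0 0 0 -7 -1;0 0 0 0 0 -7 -1;0 0 0 0 0 -7 -1'
python3 -m handwheel '0 0 0.2 0 0 -6 -1;0 0 0.2 0 0 0 -1;0 0 0.1 0 0 0 -1;0 0 0 0 0 0 -1'; python3 zoom.py z3; python3 look.py a7
```

```text
t: 7.25
ee_pos: [633.5, -179.3, 173.5]
tool_rot: [[0.942, -0.337, 0.0], [-0.337, -0.942, 0.0], [0.0, -0.0, -1.0]]
wrist_force: [0.3, 0.1, -0.6]
grip_width: 0.1
t: 7.67
ee_pos: [633.5, -179.3, 173.5]
tool_rot: [[0.964, 0.264, 0.0], [0.264, -0.964, -0.0], [0.0, 0.0, -1.0]]
wrist_force: [0.2, -0.1, 0.2]
grip_width: -0.1
t: 8.0
ee_pos: [632.6, -179.6, 151.9]
tool_rot: [[0.935, 0.355, -0.002], [0.355, -0.935, 0.001], [-0.002, -0.001, -1.0]]
wrist_force: [0.1, -0.8, 0.3]
grip_width: 0.3
8.0 [ 632.6 -179.6  151.9] [ 0.1 -0.8  0.3]
t 8.1 tcp stand [1.2, -98.7, 153.2] F [-0.4  0.3 -0.4]
side leaf_edge [ 611. -121.  159.] [0.9, -35.8, 158.6] 0.56 ang 1.3
side spine [595. -90.  27.] [-2.4, -1.1, 26.9] 0.97 ang -1.23
top leaf_edge [ 609. -124.  158.] [-1.9, -37.9, 158.1] 0.55 ang 1.28
top spine [600. -89.  32.] [1.9, -1.9, 31.8] 0.93 ang 0.76
```

View pics/z3.png

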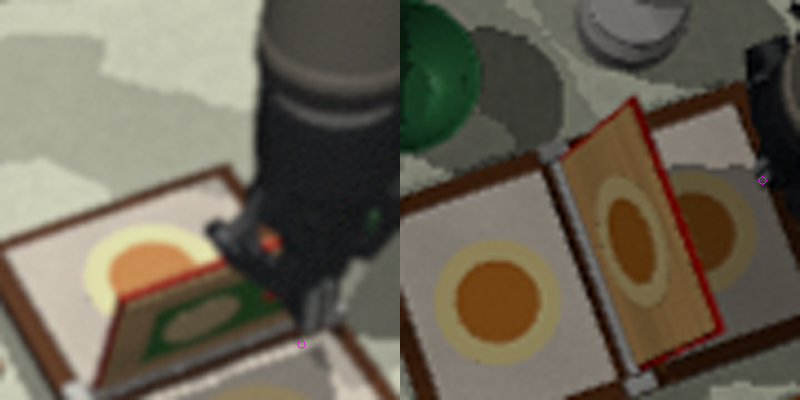

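Finger profile is now slim in the push direction. Pushing along tool −y.

```bash
python3 -m handwheel '0 -0.5 0.1 0 0 0 -1;0 -0.4 0 0 0 0 -1;0 -0.3 0 0 0 0 -1;0 -0.3 0 0 0 0 -1;0 -0.3 0 0 0 0 -1'
python3 zoom.py z4; python3 look.py a8
```

```text
t: 8.82
ee_pos: [607.6, -111.3, 149.7]
tool_rot: [[0.934, 0.358, 0.0], [0.358, -0.934, -0.0], [0.0, 0.0, -1.0]]
wrist_force: [-0.5, 0.4, -0.3]
grip_width: 0.1
8.0 [ 607.6 -111.3  149.7] [-0.5  0.4 -0.3]
t 8.92 tcp stand [2.0, -24.0, 149.9] F [ 0.4 -0.4 -1.1]
side leaf_edge [ 611. -122.  160.] [0.6, -37.0, 160.2] 0.93 ang 1.29
side spine [598. -88.  28.] [0.4, -0.4, 28.5] 0.97 ang -1.31
top leaf_edge [ 604. -120.  156.] [-4.6, -32.4, 155.6] 0.62 ang 1.32
top spine [597. -88.  29.] [0.5, 0.2, 29.2] 0.83 ang -1.82
```

View pics/z4.png

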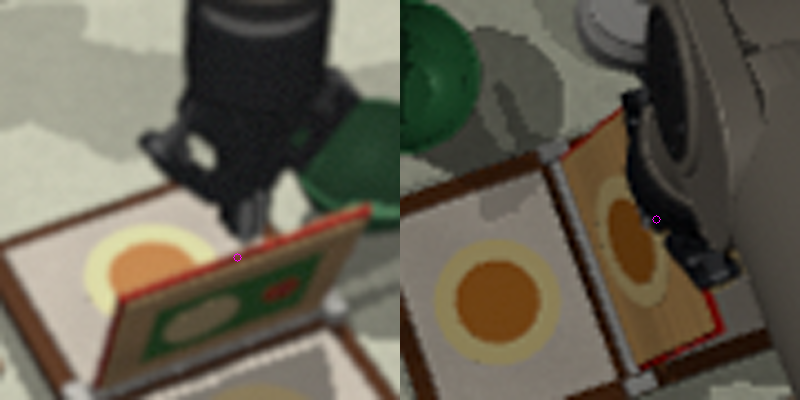

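The tip passed over the rim without contact: the leaf is still at 1.29 rad and there was no force. So the tips sit 15–20 mm higher than I computed, and the earlier force was probably the tips riding on the rim. I'll back off and go about 30 mm lower.

```bash
python3 -m handwheel '0 0.5 -0.1 0 0 0 -1;0 0.8 0 0 0 0 -1;0 0.3 0.4 0 0 0 -1;0 0 0.5 0 0 0 -1;0 0 0 0 0 0 -1'
python3 zoom.py z5; python3 look.py a9
```

```text
t: 9.63
ee_pos: [628.2, -174.4, 113.5]
tool_rot: [[0.935, 0.354, -0.006], [0.355, -0.935, 0.001], [-0.005, -0.003, -1.0]]
wrist_force: [-0.7, 0.4, -0.4]
grip_width: -0.2
8.0 [ 628.2 -174.4  113.5] [-0.7  0.4 -0.4]
t 9.73 tcp stand [0.8, -90.5, 116.8] F [ 0.6 -0.1  0.2]
side leaf_edge [ 607. -122.  159.] [-2.7, -35.0, 159.4] 0.8 ang 1.31
side spine [600. -87.  30.] [2.8, -0.2, 29.6] 0.6 ang -1.11
top leaf_edge [ 609. -122.  159.] [-0.8, -35.9, 158.7] 0.82 ang 1.3
top spine [597. -86.  30.] [0.5, 2.1, 29.8] 0.62 ang -3.05
```

View pics/z5.png

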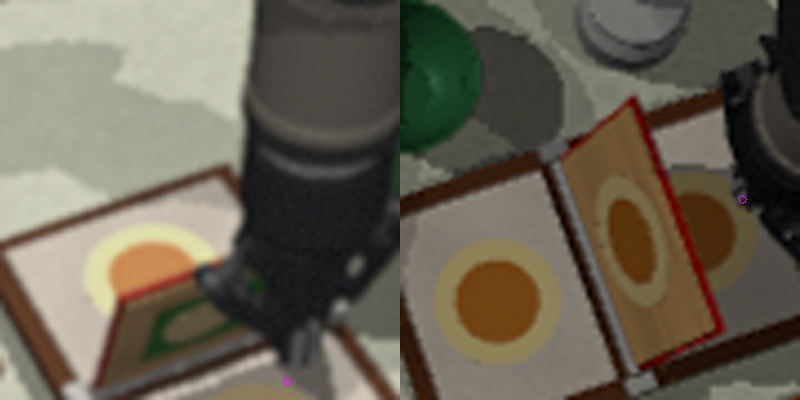

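```bash
python3 -m handwheel '0 -0.4 0 0 0 0 -1;0 -0.3 0 0 0 0 -1;0 -0.3 0 0 0 0 -1;0 -0.3 0 0 0 0 -1;0 -0.3 0 0 0 0 -1'
python3 zoom.py z6; python3 look.py a10
```

```text
t: 10.45
ee_pos: [607.8, -111.5, 118.0]
tool_rot: [[0.934, 0.358, 0.001], [0.358, -0.934, -0.001], [0.001, 0.001, -1.0]]
wrist_force: [1.3, -2.0, 1.3]
grip_width: -0.1
8.0 [ 607.8 -111.5  118. ] [ 1.3 -2.   1.3]
t 10.55 tcp stand [1.9, -23.5, 117.8] F [0.1 0.4 0.5]
side leaf_edge [599. -91. 163.] [0.7, -3.3, 163.1] 0.67 ang 1.55
side spine [600. -88.  27.] [3.0, -1.1, 26.9] 0.68 ang -1.23
top leaf_edge [600. -97. 164.] [-0.1, -9.6, 164.5] 0.68 ang 1.5
top spine [597. -88.  34.] [-0.2, 0.6, 34.0] 0.82 ang 1.72
```

View pics/z6.png

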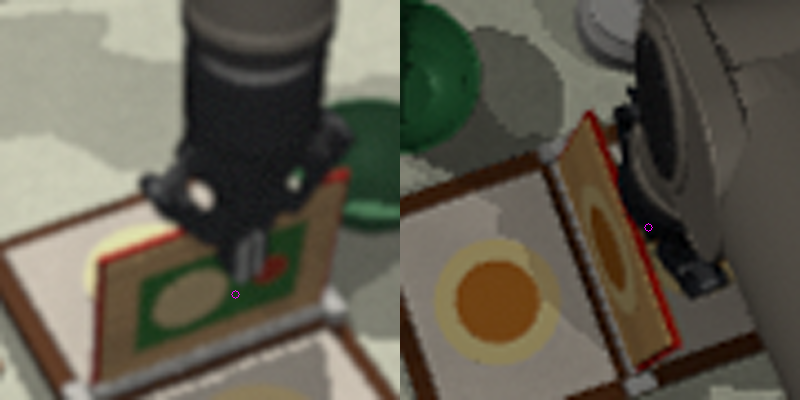

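Fingers are clearly on the green face now and the leaf is nearly upright (1.53). Pushing over.

```bash
python3 -m handwheel '0 -0.3 0 0 0 0 -1;0 -0.3 0 0 0 0 -1;0 -0.3 0 0 0 0 -1;0 -0.3 0.1 0 0 0 -1;0 -0.3 0.15 0 0 0 -1'
python3 zoom.py z7; python3 look.py a11
```

```text
t: 11.27
ee_pos: [586.4, -54.7, 107.9]
tool_rot: [[0.934, 0.358, 0.002], [0.358, -0.934, 0.0], [0.002, 0.0, -1.0]]
wrist_force: [0.6, -0.8, 1.6]
grip_width: 0.1
8.0 [586.4 -54.7 107.9] [ 0.6 -0.8  1.6]
t 11.37 tcp stand [1.3, 37.3, 106.5] F [-0.7 -0.8 -0.1]
side leaf_edge [576. -25. 146.] [2.9, 66.5, 145.5] 0.77 ang 2.09
side spine [597. -87.  28.] [0.8, 0.9, 28.1] 0.77 ang -2.01
top leaf_edge [573. -24. 148.] [0.4, 68.6, 148.5] 0.56 ang 2.1
```

View pics/z7.png

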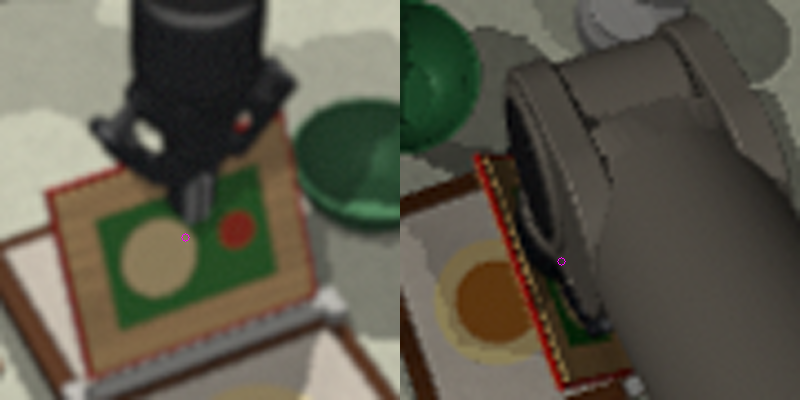

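Leaf ≈2.09 rad, tracking as expected. On and down.

```bash
python3 -m handwheel '0 -0.3 0.2 0 0 0 -1;0 -0.25 0.22 0 0 0 -1;0 -0.25 0.25 0 0 0 -1;0 -0.2 0.25 0 0 0 -1;0 -0.1 0.25 0 0 0 -1'
python3 zoom.py z8; python3 look.py a12
```

```text
t: 12.08
ee_pos: [570.3, -14.0, 59.9]
tool_rot: [[0.934, 0.359, -0.0], [0.359, -0.934, 0.001], [0.0, -0.001, -1.0]]
wrist_force: [0.4, -0.5, 1.6]
grip_width: -0.2
8.0 [570.3 -14.   59.9] [ 0.4 -0.5  1.6]
t 12.18 tcp stand [-0.0, 78.7, 58.6] F [-0.4 -0.3  0.8]
side leaf_edge [555.  30.  80.] [3.0, 124.9, 80.3] 0.97 ang 2.76
side spine [598. -88.  27.] [1.5, -0.3, 26.9] 0.7 ang -1.47
top leaf_edge [555.  33.  83.] [4.3, 128.0, 83.3] 0.71 ang 2.75
```

View pics/z8.png

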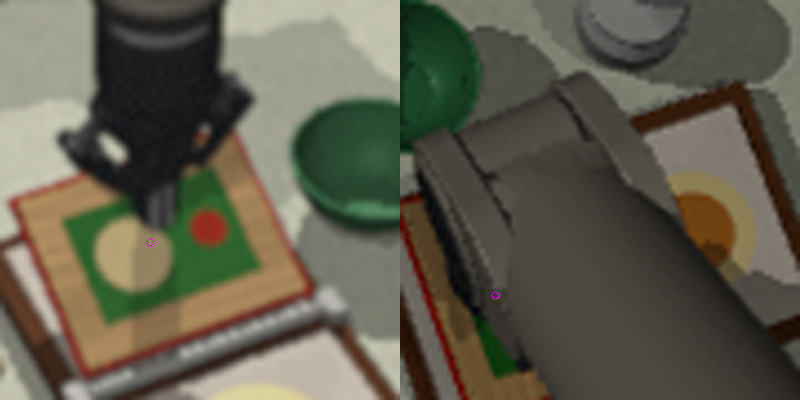

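```bash
python3 -m handwheel '0 -0.15 0.2 0 0 0 -1;0 -0.1 0.2 0 0 0 -1;0 0 0.15 0 0 0 -1;0 0 0.1 0 0 0 -1;0 0 0 0 0 0 -1'
python3 zoom.py z9; python3 look.py a13
```

```text
t: 12.9
ee_pos: [566.0, -5.9, 33.2]
tool_rot: [[0.934, 0.358, -0.002], [0.358, -0.934, 0.0], [-0.002, -0.001, -1.0]]
wrist_force: [0.4, 0.0, -0.3]
grip_width: -0.1
8.0 [566.   -5.9  33.2] [ 0.4  0.  -0.3]
t 13.0 tcp stand [1.1, 87.2, 34.2] F [-0.3 -0.3  0.2]
side leaf_edge [551.  40.  47.] [3.3, 136.1, 47.1] 0.59 ang 3.02
side spine [598. -87.  27.] [1.6, 0.6, 27.0] 0.78 ang -1.77
top leaf_edge [550.  43.  46.] [3.2, 138.8, 46.4] 0.94 ang 3.02
```

```bash
python3 -m handwheel '0 0 0.08 0 0 0 -1;0 0 0.08 0 0 0 -1;0 0 0 0 0 0 -1;0 0 0 0 0 0 -1'
python3 -m handwheel '0 0 0.05 0 0 0 -1;0 0 0.05 0 0 0 -1;0 0 0 0 0 0 -1'
```

```text
t: 13.63
ee_pos: [566.8, -6.3, 27.9]
tool_rot: [[0.934, 0.357, -0.001], [0.357, -0.934, -0.0], [-0.001, -0.0, -1.0]]
wrist_force: [0.3, 0.5, -0.9]
grip_width: 0.2
t: 13.88
ee_pos: [566.9, -6.2, 23.8]
tool_rot: [[0.934, 0.357, -0.0], [0.357, -0.934, 0.0], [-0.0, -0.0, -1.0]]
wrist_force: [-0.1, -0.2, -0.5]
grip_width: -0.0
```

```bash
python3 look.py a14; python3 zoom.py z10; python3 -m handwheel '0 0 0.05 0 0 0 -1;0 0 0.05 0 0 0 -1;0 0 0 0 0 0 -1'
```

```text
t 13.88 tcp stand [1.2, 87.2, 23.8] F [-0.1 -0.2 -0.5]
side leaf_edge [551.  43.  35.] [3.9, 138.7, 34.6] 0.64 ang 3.11
side spine [599. -88.  24.] [1.6, -0.7, 24.1] 0.9 ang -1.45
top leaf_edge [552.  42.  34.] [4.4, 137.8, 34.0] 0.75 ang 3.11
top spine [598. -86.  31.] [1.5, 1.5, 31.2] 0.56 ang 2.47
8.0 [567.1  -6.2  24.2] [-0.1  0.1  0.7]
t: 14.53
ee_pos: [567.4, -6.0, 21.1]
tool_rot: [[0.934, 0.357, 0.0], [0.357, -0.934, -0.001], [0.0, 0.001, -1.0]]
wrist_force: [-3.2, 0.5, 10.5]
grip_width: 0.0
```

View pics/z10.png

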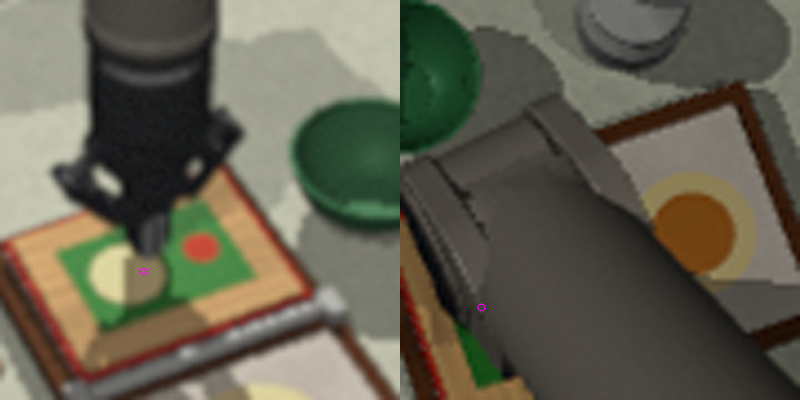

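Force has jumped to 10 N, so the leaf is on its stop. One small extra press, then lift.

```bash
python3 -m handwheel '0 0 0.04 0 0 0 -1;0 0 0 0 0 0 -1;0 0 0 0 0 0 -1'
python3 -m handwheel '0 0 -0.3 0 0 0 -1;0 0 -0.8 0 0 0 -1;0 0 -0.9 0 0 0 -1;0 0.5 -0.9 0 0 0 -1;0 0.9 -0.9 0 0 0 -1'
python3 -m handwheel '0 0.9 -0.3 0 0 0 -1;0 1 0 0 0 0 -1;0 1 0 0 0 0 -1;0 1 0 0 0 0 -1;0 0 0 0 0 0 -1'
python3 look.py a15; python3 - <<'E'
from workcell import optics,models
import numpy as np,cv2
for n in("side","top"):
    p=optics.get_image(n);cv2.imwrite(f"pics/end_{n}.png",p["img"][:,:,::-1])
    for t in ("bowl","ghee_pot","spatula","ladle","tumbler","spice_jar"):
        print(n,t,[(np.round(d["centre"]).tolist(),round(d["conf"],2)) for d in models.tip_of(t,p)][:1])
E
```

```text
t: 14.78
ee_pos: [567.5, -6.0, 21.0]
tool_rot: [[0.934, 0.357, 0.001], [0.357, -0.934, -0.001], [0.0, 0.002, -1.0]]
wrist_force: [-8.0, -0.8, 26.0]
grip_width: 0.3
t: 15.2
ee_pos: [584.8, -49.0, 166.9]
tool_rot: [[0.932, 0.363, 0.002], [0.363, -0.932, 0.002], [0.002, -0.001, -1.0]]
wrist_force: [2.0, -0.6, -0.2]
grip_width: 0.0
t: 15.62
ee_pos: [641.1, -209.5, 175.3]
tool_rot: [[0.938, 0.346, 0.001], [0.346, -0.938, -0.005], [-0.001, 0.005, -1.0]]
wrist_force: [-1.4, -1.1, -0.3]
grip_width: 0.0
t 15.62 tcp stand [-2.3, -129.2, 175.3] F [-1.4 -1.1 -0.3]
side leaf_edge [550.  42.  29.] [2.3, 137.8, 28.6] 0.65 ang -3.13
side spine [598. -88.  29.] [1.3, -0.1, 29.4] 0.65 ang -1.41
top leaf_edge [550.  43.  31.] [3.3, 139.3, 30.7] 0.83 ang 3.14
top spine [598. -88.  30.] [1.3, -0.9, 30.4] 0.95 ang 0.42
side bowl []
side ghee_pot [([777.0, -109.0, 4.0], 0.65)]
side spatula [([465.0, -154.0, -3.0], 0.6)]
side ladle [([510.0, -459.0, 1.0], 0.92)]
side tumbler [([348.0, -452.0, -1.0], 0.8)]
side spice_jar [([325.0, 427.0, -4.0], 0.57)]
top bowl [([726.0, 55.0, 0.0], 0.56)]
top ghee_pot [([778.0, -113.0, -2.0], 0.63)]
top spatula [([467.0, -157.0, -2.0], 0.77)]
top ladle []
top tumbler []
top spice_jar [([326.0, 428.0, -3.0], 0.81)]
```

View pics/a15.png

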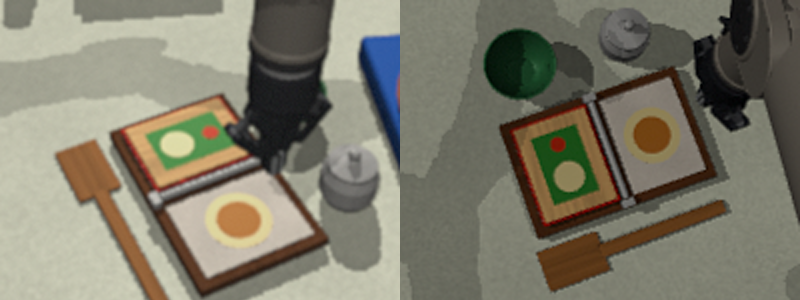

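View pics/end_side.png

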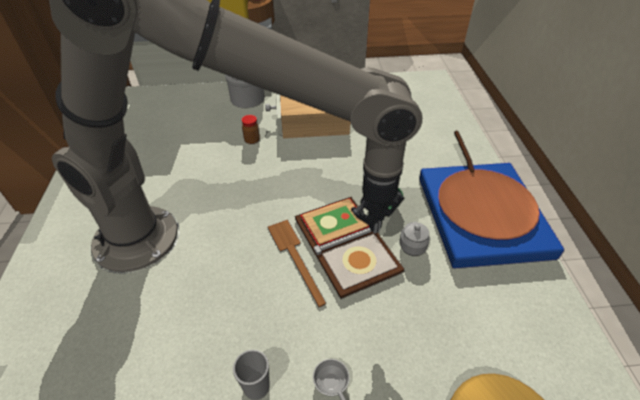

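The leaf lies flat with the green face up (edge z≈30, angle ≈3.13–3.14). The other objects sit at their starting pixels, and the arm is clear.

```bash
python3 -m handwheel '0 0 0 0 0 0 -1;0 0 0 0 0 0 -1'; python3 -c "
from workcell import job;print(job.job_done())"
```

```text
t: 16.78
ee_pos: [640.6, -198.0, 176.1]
tool_rot: [[0.934, 0.357, 0.0], [0.357, -0.934, 0.0], [0.0, 0.0, -1.0]]
wrist_force: [0.5, -1.0, 0.1]
grip_width: 0.3
the job is handed in; nothing more can be done
None
```

The leaf is turned over and lies flat on the left-hand page. I pushed it up and over the spine with the shut fingers, never pinching it, and pressed it down with about 26 N. I then lifted clear and handed the job in at about 16.8 s.

**Last checks:**
- **Leaf:** both cameras put it at 3.13–3.14 rad with the edge about 30 mm above the counter, banana-leaf picture up.
- **Other objects:** every object found again was within about 4 mm of where it started, except the ghee pot at 5–6 mm. The pot sits at the same pixels as before, so I take that as measurement noise. The side camera missed the bowl, and the top camera missed the ladle and tumbler, but the other camera confirmed each. I did not measure the drawer, and the arm went nowhere near it.

**What went wrong on the way:**
- **Force peak:** the first push ended with the fingers bearing down on the leaf's rim, and I read about 78 N at the wrist. That is under the 120 N limit. I judged that the fingertips were pressing, not the gripper body, which has a 40 N limit; I did not confirm that.
- **Missed push:** the next try passed over the edge without touching it. The fingertips sat about 15–20 mm higher than I had computed from the tip reach. I turned the tool 90°, went lower, and the leaf then followed normally.

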